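# Fit the filter tube on the bare port

## Task

Fit the tall open aluminium filter tube onto the spigot of the bare filter stand and push it firmly down, rubber sealing ring and all, until it is fully home, then let go. Leave the short spacer ring and the closed canister standing where they are.

Things in the scene. Friction and masses are not known exactly. Their poses are not given: they have to be found in the camera images.
- tube_mid (a point): Filter tube's centre, half-way up its axis (z). Plain aluminium tube, upright, open at both ends (alike), 80 mm tall, 52 mm outside, 44 mm bore, 0.14 kg. Only resting on the raised sealing ring, its centre is 6 mm above the spigot tip; fully home it is 14 mm below the tip (lower end 36 mm above the bench). The ring resists with about 7 N, more than the tube's weight, and stays where pushed.
- port_tip (a point): Tip of the bare fixed stand's spigot, on its axis, z up, 90 mm above the bench. Stand: 90 x 90 x 30 mm steel block; spigot 35 mm diameter, coned from 68 mm height to 10 mm diameter at the tip. Round it a black rubber ring (56 mm diameter, 6 mm thick), top 56 mm above the bench, slides stiffly down 20 mm onto the block. A twin stand elsewhere already has a tube with a white lid, 124 mm high.
- spacer_mid (a point): The short spacer ring, a bystander: aluminium, open, 52 mm outside diameter, 25 mm tall. This point is its centre, 12.5 mm above its underside.
- canister_mid (a point): The closed canister, a bystander: aluminium, 52 mm diameter, 80 mm tall, flat closed top with a dark seam line near it. This point is its centre, 40 mm above its underside.

How it is judged:
At the end, for the whole second after the job is handed in: The filter tube is round the bare stand's spigot, its axis within 10 mm and 10 degrees of the spigot's, pushed down to within 8 mm of fully home (centre at least 6 mm below the spigot's tip), at rest and let go (horizontal distance between tube_mid and port_tip below 0.01 m and z of tube_mid in the frame of port_tip between -0.025 and -0.006 m and angle between the z axis of tube_mid and the z axis of port_tip, either way round below 0.18 rad and linear speed of tube below 0.02 m/s); the robot touches nothing.
It fails at once if the short spacer ring is moved more than 50 mm or tipped over (distance of spacer_mid from where it was at the start of the episode above 0.05 m or angle between spacer_mid's own z axis and vertical above 0.6 rad).
It fails at once if the closed canister is moved more than 50 mm or tipped over (distance of canister_mid from where it was at the start of the episode above 0.05 m or angle between canister_mid's own z axis and vertical above 0.6 rad).
It also fails if it takes over 48 s, if anything falls off the work surface, if the arm or the gripper's body presses on something with over 40 N, if the wrist force passes 120 N, or if a joint passes its speed limit or range.

## Robot

A 6-joint arm with a two-finger parallel gripper is mounted at the origin on the work surface. World frame = base frame: x ahead of the robot, y to its left, z up, the work surface at z = 0. Lengths are in m, angles in rad, forces in N, time in s.
With the tool pointing down it reaches from about 0.425 to 0.95 m from the base axis. Payload 3.5 kg.
Tool frame: the origin (TCP) lies on the mounting face of the last link; the fingertips stand 173 mm ahead of it and the grasp point (between the pads) lies 155 mm ahead of it; z points along the fingers, x is the direction in which the jaws open and shut, and the axes are right-handed (so a half turn about z gives the same grasp; the last joint's range is limited). The gripper opens to 85 mm and grips with 20 to 120 N. Pads are 22 mm wide; open, the fingers measure 114 mm over their backs; the gripper's body (76 mm by 85 mm) begins 54 mm behind the grasp point. The pads swing forward as they close: fully open they stand 13 mm farther back than shut.
Start: joints at [-1.282, 0.286, 1.577, -0, 1.279, -0.15], TCP at [0.287, -0.611, 0.405] pointing down, gripper open.
Joint ranges: [-2.77, 2.77], [-0.9, 2.22], [0.21, 2.48], [-1.53, 4.67], [0.24, 2.81], [-2.84, 2.84]. Speed limits (rad/s): [2.79, 2.79, 3.14, 3.14, 3.14, 3.14].

## Interface

Orientations are given as a unit quaternion [x, y, z, w].
In Python, from plant import get_state, read_camera, sign_off gives the robot as it stands.
- The arm moves only by the shell command python3 -m jog 'ROWS' [FORCE]. ROWS is JSON, a list of rows, each an object of numbers: "grip": the closure, from 0 (fully open) to 1 (shut); "x", "y", "z": the shift along the tool's x, y, z in mm; "rx", "ry", "rz": the turn, a rotation vector about the tool's x, y, z in degrees. A call has 1 to 8 rows; each row shifts and turns the commanded pose from where the row before left it, along the tool's axes as they then stand; what a row does not reach is not made up. A row lasts 1/12 s, in which the tool goes at most 41.7 mm and 7.16 degrees, less where a joint would pass 70% of its speed; a pose out of reach is approached as far as the arm can. A call with a gripper value outside its range is refused whole. The fingers move at their own pace and stop on an object; FORCE is the grip in N (left out, the last holds). Time passes only in rows, so rows that do not move let the fingers close. It gives the time, the measured TCP pose, the force and the opening at its end, in the units of the state.
- get_state(): the state, without advancing time (a new reading comes with each control period).
- read_camera(name): name is "side" or "top" or "wrist"; returns a dict with "frame" (400x640x3 uint8, red, green, blue), "intrinsics" (3x3 intrinsics, pixels), "k1" (the pictures are not rectified: a ray, as slopes to the right and down, at radius r is drawn at 1 + k1 r^2 times it, then the intrinsics apply), "R" (3x3) and "t" (3): a world point X has camera coordinates R X + t. Camera axes: x right, y down, z forward; pixel columns grow to the right and rows downward; lengths in m; the calibration is good to about 2 mm. A picture is of the moment at which its call begins. There is no depth.
- sign_off(): hands the job in, once; it reports no verdict.
The state is a dict: "time": time; "qpos": joint angles; "dq": joint speeds; "joint_efforts": joint torques, N m; "eef_pos": TCP position; "tcp_rot": TCP orientation; "contact_force": force on the tool from outside, world axes, zero at the start; "wrist_torque": the same for the moment, N m; "opening": opening from 0.0 (shut) to 1.0 (fully open).
Only numpy, scipy, OpenCV 4.12 (cv2) and the standard library are available. Lean on these libraries where they do the work, as an engineer would, in place of code of your own. Each camera call takes 0.05 s, during which the arm holds its last target.

## Working session

There is one attempt and no reset: what is moved stays moved. The work goes in short steps, Python scripts to look and compute and a shell command to move; the robot and the scene stay as the last step left them, time stands still between calls to the robot, and variables do not carry over. Pictures are saved under pics/ and viewed, and the job is handed in when it is done.

```bash
mkdir -p pics; cat > h.py <<'E'
import numpy as np,cv2
from plant import get_state,read_camera
def shot(n,f):
    c=read_camera(n); cv2.imwrite('pics/'+f,c['frame'][:,:,::-1]); np.savez('pics/'+f+'.npz',**{k:np.array(v) for k,v in c.items()}); return c
def load(f): return dict(np.load('pics/'+f+'.npz'))
def ray(c,u,v):
    K=c['intrinsics']; d=np.array([(u-K[0,2])/K[0,0],(v-K[1,2])/K[1,1]]); s=d.copy()
    for _ in range(50): s=d/(1+c['k1']*(s@s))
    R=c['R']; return -R.T@c['t'], R.T@np.array([*s,1])
def plane(c,u,v,z):
    o,d=ray(c,u,v); return o+d*(z-o[2])/d[2]
def proj(c,X):
    p=c['R']@np.array(X)+c['t']; s=p[:2]/p[2]; s=s*(1+c['k1']*(s@s)); K=c['intrinsics']; return s*[K[0,0],K[1,1]]+[K[0,2],K[1,2]]
E
python3 - <<'E'
from h import *
for n in('side','top','wrist'):
    c=shot(n,n+'0.png'); print(n,c['intrinsics'].tolist(),c['k1'],(-c['R'].T@c['t']).round(3),c['R'].round(2).tolist())
print(get_state())
E
```

```text
side [[471.656914877951, 0.0, 322.5917458226735], [0.0, 471.656914877951, 205.58781967093176], [0.0, 0.0, 1.0]] -0.08825419212241946 [-0.101  0.795  0.7  ] [[-0.79, -0.61, -0.03], [-0.29, 0.41, -0.87], [0.54, -0.68, -0.5]]
top [[416.18471294066114, 0.0, 325.5891168894603], [0.0, 416.18471294066114, 197.6396314233667], [0.0, 0.0, 1.0]] -0.09678782540879309 [ 0.416 -0.026  0.904] [[-0.02, -1.0, -0.02], [-0.99, 0.02, -0.16], [0.16, 0.02, -0.99]]
wrist [[306.55066013538107, 0.0, 323.66365787921677], [0.0, 306.55066013538107, 202.08331373433958], [0.0, 0.0, 1.0]] -0.048018431942982255 [ 0.363 -0.575  0.373] [[0.42, -0.91, -0.0], [-0.86, -0.4, 0.33], [-0.3, -0.14, -0.95]]
{'time': 0.15, 'qpos': array([-1.28203116e+00,  2.87025360e-01,  1.57783822e+00,  2.98982459e-06,
        1.27858938e+00, -1.50028995e-01]), 'dq': array([-1.56577476e-05, -1.24200732e-03, -4.56890417e-03,  2.38603191e-03,
       -1.72728223e-03,  8.25517104e-04]), 'joint_efforts': array([ 1.05015424e-03, -4.06606293e+01, -2.93139338e+01, -9.26960729e-05,
        3.99308148e-03,  1.34482539e-05]), 'eef_pos': array([ 0.2867276 , -0.61086685,  0.40362384]), 'tcp_rot': array([ 8.44051585e-01, -5.36261183e-01, -7.00782980e-04, -6.11626182e-04]), 'contact_force': array([ 0.0093839 , -0.09087526,  0.43833439]), 'wrist_torque': array([ 0.04045916, -0.03488887, -0.04231885]), 'opening': 1.001352747648391}
```

```bash
ls; ls pics
```

```text
h.py
pics
side0.png
side0.png.npz
top0.png
top0.png.npz
wrist0.png
wrist0.png.npz
```

View pics/side0.png

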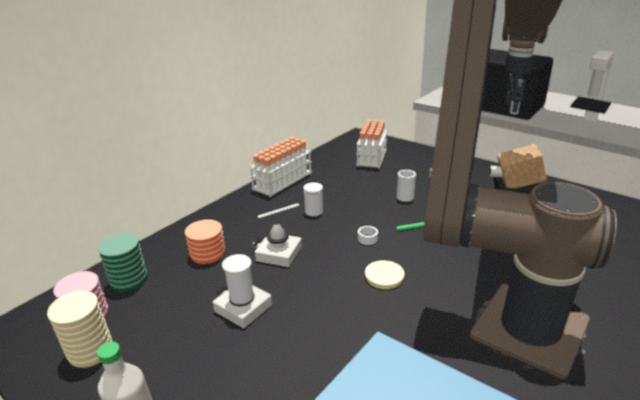

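View pics/top0.png

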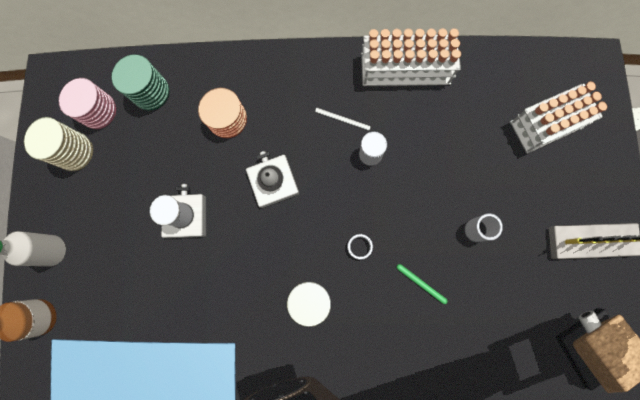

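View pics/wrist0.png

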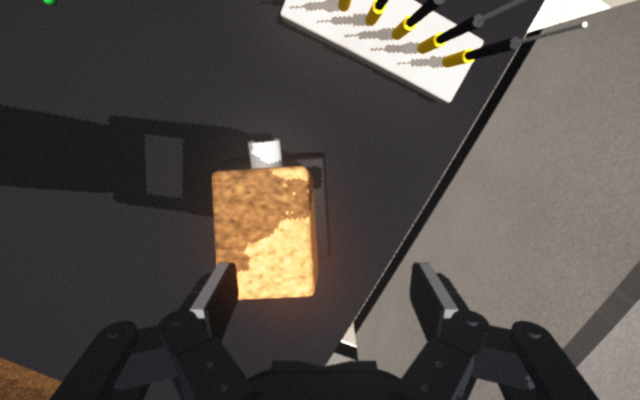

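Top view: the bare stand is at about (272,181) and the twin at (183,213). The canister, with its closed top, is at (373,148). The open tube, with its dark bore, is at (485,228), and the spacer is at (360,247). I'll zoom in to measure.

```bash
python3 - <<'E'
import cv2,numpy as np
t=cv2.imread('pics/top0.png');s=cv2.imread('pics/side0.png')
a=cv2.resize(t[195:260,450:530],None,fx=5,fy=5,interpolation=2);b=cv2.resize(t[145:215,235:310],None,fx=5,fy=5,interpolation=2)
c=cv2.resize(s[160:210,380:430],None,fx=6,fy=6,interpolation=2);d=cv2.resize(s[215:270,245:310],None,fx=5,fy=5,interpolation=2)
o=np.zeros((700,800,3),np.uint8)
o[:325,:400]=a;o[:350,400:775]=b;o[350:650,:300]=c;o[350:625,400:725]=d
cv2.imwrite('pics/z.png',cv2.resize(o,None,fx=.85,fy=.85))
E
```

```text
(no output)
```

View pics/z.png

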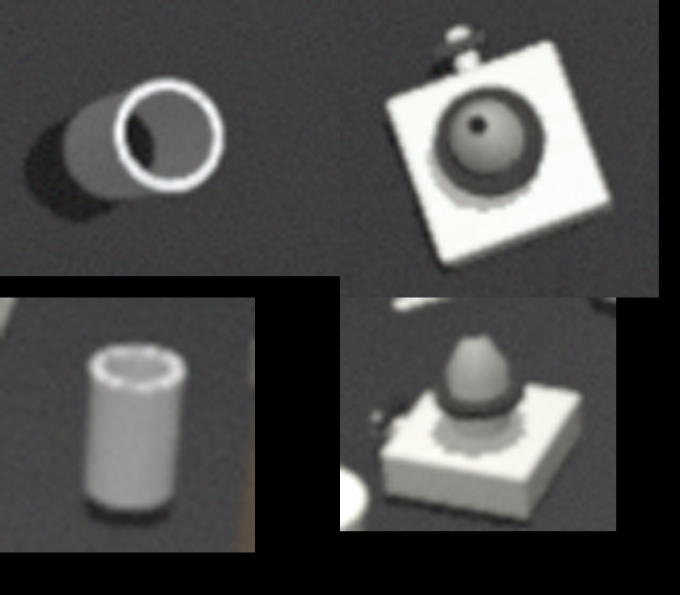

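```bash
python3 - <<'E'
from h import *
t=load('top0.png');s=load('side0.png')
def big(g,x0,y0,x1,y1,th,inv=False):
    r=cv2.resize(g[y0:y1,x0:x1],None,fx=4,fy=4,interpolation=cv2.INTER_CUBIC)
    m=((r<th) if inv else (r>th)).astype(np.uint8)
    cs,_=cv2.findContours(m,cv2.RETR_EXTERNAL,cv2.CHAIN_APPROX_NONE); k=max(cs,key=cv2.contourArea)
    return (k[:,0,:]-1.5)/4.0+[x0,y0]
def circ(P):
    A=np.c_[2*P[:,:2],np.ones(len(P))];q=np.linalg.lstsq(A,(P[:,:2]**2).sum(1),rcond=None)[0];return q[:2],np.sqrt(q[2]+q[0]**2+q[1]**2)
g=cv2.cvtColor(t['frame'],cv2.COLOR_RGB2GRAY);gs=cv2.cvtColor(s['frame'],cv2.COLOR_RGB2GRAY)
k=big(g,450,195,530,260,170);print('tube top',circ(np.array([plane(t,*p,.08) for p in k])))
k=big(gs,390,165,422,210,190); print('tube side rim',circ(np.array([plane(s,*p,.08) for p in k])),k.min(0),k.max(0))
k=big(g,340,228,380,266,170);print('spacer',circ(np.array([plane(t,*p,.025) for p in k])))
k=big(g,356,130,390,160,200);print('canister',circ(np.array([plane(t,*p,.08) for p in k])))
k=big(g,240,150,305,212,170);  (c,sz,an)=cv2.minAreaRect(np.array([plane(t,*p,.03)[:2]*1000 for p in k],np.float32));print('block top',c,sz,an)
k=big(g,261,168,275,181,90,True);print(k.mean(0),'tip dot',plane(t,*k.mean(0),.09))
# side tip
print('side tip px guess', plane(s,277,225,.09), 'top tip proj side',proj(s,[*plane(t,*k.mean(0),.09)[:2],.09]))
E
```

```text
tube top (array([ 0.48301732, -0.33521317]), np.float64(0.02583537450904308))
tube side rim (array([ 0.47781859, -0.33516261]), np.float64(0.021176997396252794)) [406.375 171.125] [414.875 177.625]
spacer (array([ 0.4517053 , -0.07858401]), np.float64(0.025703489416126945))
canister (array([ 0.6572844 , -0.10966431]), np.float64(0.02535817174277414))
block top (600.5228881835938, 108.68718719482422) (98.41816711425781, 90.0403060913086) 19.49417495727539
[262.90909091 169.5       ] tip dot [0.60591627 0.11567213 0.09      ]
side tip px guess [0.58943816 0.10979367 0.09      ] top tip proj side [270.37778705 223.93980152]
```

```bash
python3 - <<'E'
from h import *
t=load('top0.png');s=load('side0.png')
C=[((x-340)/4.25+235,y/4.25+145) for x,y in[(388,102),(551,41),(609,205),(445,265)]]
P=np.array([plane(t,*c,.03) for c in C]);print(P.round(4).tolist(),P.mean(0))
u=((478-340)/4.25+235,125/4.25+145);print('dot',u,plane(t,*u,.09))
us=((475-340)/4.25+245,(337-297)/4.25+215);print('sidetip',us,plane(s,*us,.09),proj(s,[*P.mean(0)[:2],.09]))
c=get_state()
from scipy.spatial.transform import Rotation as R
M=R.from_quat(c['tcp_rot']).as_matrix();print(M.round(3))
X=np.array([.483,-.335]);print('tool delta mm',(M.T@(np.array([*X,.06+.155])-c['eef_pos']))*1000)
E
```

```text
[[0.6219, 0.1624, 0.03], [0.6519, 0.0789, 0.03], [0.5663, 0.0496, 0.03], [0.5375, 0.1323, 0.03]] [0.59439548 0.10581542 0.03      ]
dot (267.47058823529414, 174.41176470588235) [0.59558279 0.10634411 0.09      ]
sidetip (276.7647058823529, 224.41176470588235) [0.59171844 0.10815363 0.09      ] [276.60454377 223.65050138]
[[ 0.425 -0.905 -0.001]
 [-0.905 -0.425  0.002]
 [-0.002 -0.    -1.   ]]
tool delta mm [-165.99955189 -294.82681005  189.0122516 ]
```

```bash
python3 -m jog '[{"x":-16.6,"y":-29.5},{"x":-16.6,"y":-29.5},{"x":-16.6,"y":-29.5},{"x":-16.6,"y":-29.5},{"x":-16.6,"y":-29.5},{"x":-16.6,"y":-29.5},{"x":-16.6,"y":-29.5},{"x":-16.6,"y":-29.5}]'; python3 -m jog '[{"x":-16.6,"y":-29.5,"z":30},{"x":-16.6,"y":-29.5,"z":30},{"z":20},{},{}]'
python3 - <<'E'
from h import *
c=shot('wrist','w1.png');st=get_state();print(st['eef_pos'],st['contact_force'])
from scipy.spatial.transform import Rotation as R
M=R.from_quat(st['tcp_rot']).as_matrix()
print((M.T@(np.array([.483,-.335,.215])-st['eef_pos']))*1000)
print(proj(c,[.483,-.335,.08]))
E
```

```text
[ 0.2867461  -0.61089019  0.40383808] [ 1.29708587 -0.01358398 -0.01311241]
[-166.0960302  -294.8255898   189.15811148]
[ 110.615676   -176.19614236]$[0]: bad value
$[0]: bad value
```

View pics/w1.png

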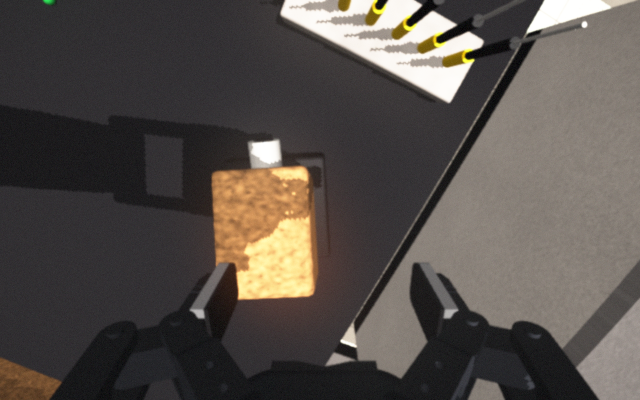

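The call was refused, so the arm hasn't moved. Probably every row needs all seven keys.

```bash
python3 -m jog '[{"grip":0,"x":-16.6,"y":-29.5,"z":0,"rx":0,"ry":0,"rz":0},{"grip":0,"x":-16.6,"y":-29.5,"z":0,"rx":0,"ry":0,"rz":0},{"grip":0,"x":-16.6,"y":-29.5,"z":0,"rx":0,"ry":0,"rz":0},{"grip":0,"x":-16.6,"y":-29.5,"z":0,"rx":0,"ry":0,"rz":0},{"grip":0,"x":-16.6,"y":-29.5,"z":0,"rx":0,"ry":0,"rz":0},{"grip":0,"x":-16.6,"y":-29.5,"z":0,"rx":0,"ry":0,"rz":0},{"grip":0,"x":-16.6,"y":-29.5,"z":0,"rx":0,"ry":0,"rz":0},{"grip":0,"x":-16.6,"y":-29.5,"z":0,"rx":0,"ry":0,"rz":0}]'
```

```text
time: 0.87
eef_pos: [0.4447, -0.389, 0.4046]
tcp_rot: [0.844, -0.536, -0.0, -0.0]
contact_force: [0.6, -1.2, -0.6]
opening: 1.0
```

```bash
python3 -m jog '[{"grip":0,"x":-16.6,"y":-29.5,"z":20,"rx":0,"ry":0,"rz":0},{"grip":0,"x":-16.6,"y":-29.5,"z":20,"rx":0,"ry":0,"rz":0},{"grip":0,"x":0,"y":0,"z":30,"rx":0,"ry":0,"rz":0},{"grip":0,"x":0,"y":0,"z":10,"rx":0,"ry":0,"rz":0},{"grip":0,"x":0,"y":0,"z":0,"rx":0,"ry":0,"rz":0},{"grip":0,"x":0,"y":0,"z":0,"rx":0,"ry":0,"rz":0}]'
cat > d.py <<'E'
import sys
from h import *
from scipy.spatial.transform import Rotation as R
f=sys.argv[1];X=np.array([float(v) for v in sys.argv[2:5]])
c=shot('wrist',f);st=get_state();M=R.from_quat(st['tcp_rot']).as_matrix()
print('t',st['time'],'eef',st['eef_pos'].round(4),'F',st['contact_force'].round(1),'tilt',M[:,2].round(4))
print('delta grasp->X mm',(M.T@(X-(st['eef_pos']+M[:,2]*.155))*1000).round(1),'proj',proj(c,X).round(1))
E
python3 d.py w2.png .483 -.335 .08
```

```text
time: 1.37
eef_pos: [0.483, -0.336, 0.3246]
tcp_rot: [0.844, -0.537, -0.001, 0.0]
contact_force: [0.6, -0.7, 1.2]
opening: 0.998
t 1.4167 eef [ 0.4832 -0.3366  0.326 ] F [ 0.8 -0.3  0.2] tilt [ 0.0011 -0.0013 -1.    ]
delta grasp->X mm [-1.9 -0.4 91. ] proj [322.3 214.3]
```

View pics/w2.png

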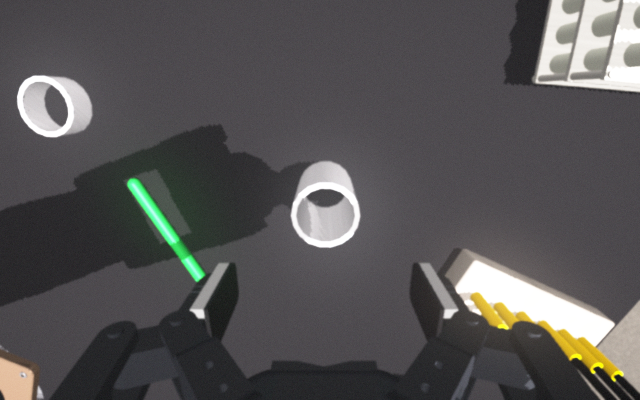

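The wrist view shows the tube rim centred at (325,214), midway between the jaws at about 325. I'll go down and grip.

```bash
python3 -m jog '[{"grip":0,"x":-1,"y":0,"z":25,"rx":0,"ry":0,"rz":0},{"grip":0,"x":0,"y":0,"z":30,"rx":0,"ry":0,"rz":0},{"grip":0,"x":0,"y":0,"z":30,"rx":0,"ry":0,"rz":0},{"grip":0,"x":0,"y":0,"z":20,"rx":0,"ry":0,"rz":0},{"grip":0,"x":0,"y":0,"z":10,"rx":0,"ry":0,"rz":0},{"grip":0,"x":0,"y":0,"z":0,"rx":0,"ry":0,"rz":0},{"grip":0.8,"x":0,"y":0,"z":0,"rx":0,"ry":0,"rz":0},{"grip":0.8,"x":0,"y":0,"z":0,"rx":0,"ry":0,"rz":0}]' 60
python3 -m jog '[{"grip":0.8,"x":0,"y":0,"z":0,"rx":0,"ry":0,"rz":0},{"grip":0.8,"x":0,"y":0,"z":0,"rx":0,"ry":0,"rz":0},{"grip":0.8,"x":0,"y":0,"z":0,"rx":0,"ry":0,"rz":0},{"grip":0.8,"x":0,"y":0,"z":0,"rx":0,"ry":0,"rz":0},{"grip":0.8,"x":0,"y":0,"z":0,"rx":0,"ry":0,"rz":0},{"grip":0.8,"x":0,"y":0,"z":0,"rx":0,"ry":0,"rz":0}]' 60
python3 d.py w3.png .483 -.335 .056
```

```text
time: 2.08
eef_pos: [0.4836, -0.3358, 0.2123]
tcp_rot: [0.844, -0.537, 0.002, 0.0]
contact_force: [0.1, 0.0, 1.3]
opening: 0.752
time: 2.58
eef_pos: [0.4838, -0.3355, 0.2125]
tcp_rot: [0.844, -0.536, 0.002, 0.001]
contact_force: [-0.3, -1.0, 5.8]
opening: 0.587
t 2.6333 eef [ 0.4838 -0.3355  0.2125] F [-0.5 -1.3  6.2] tilt [ 0.0033 -0.0037 -1.    ]
delta grasp->X mm [-1.5  0.8  1.5] proj [320.1 283.4]
```

View pics/w3.png

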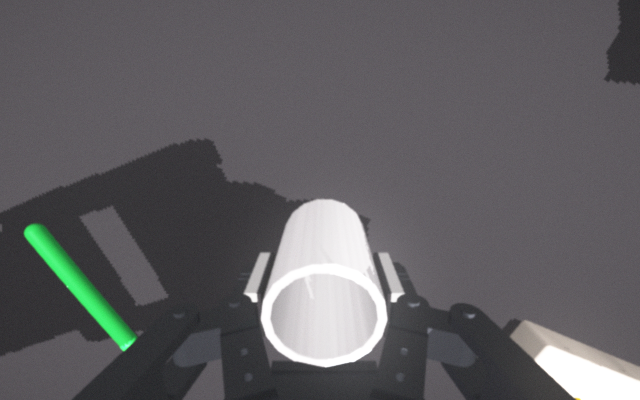

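```bash
python3 -m jog '[{"grip":0.8,"x":0,"y":0,"z":-10,"rx":0,"ry":0,"rz":0},{"grip":0.8,"x":0,"y":0,"z":-20,"rx":0,"ry":0,"rz":0},{"grip":0.8,"x":0,"y":0,"z":-30,"rx":0,"ry":0,"rz":0},{"grip":0.8,"x":0,"y":0,"z":-30,"rx":0,"ry":0,"rz":0},{"grip":0.8,"x":0,"y":0,"z":-30,"rx":0,"ry":0,"rz":0},{"grip":0.8,"x":0,"y":0,"z":-10,"rx":0,"ry":0,"rz":0},{"grip":0.8,"x":0,"y":0,"z":0,"rx":0,"ry":0,"rz":0},{"grip":0.8,"x":0,"y":0,"z":0,"rx":0,"ry":0,"rz":0}]' 60
python3 d.py w4.png .595 .1065 .0
python3 -c "
from h import *
shot('side','s4.png')"
```

```text
time: 3.3
eef_pos: [0.4827, -0.3342, 0.3393]
tcp_rot: [0.844, -0.536, -0.0, -0.0]
contact_force: [-0.2, 0.4, -1.5]
opening: 0.585
t 3.35 eef [ 0.4824 -0.334   0.3377] F [ 0.2  0.5 -1.3] tilt [-0.0024  0.0024 -1.    ]
delta grasp->X mm [-349.8 -289.5  183.5] proj [ -59.7 -119. ]
```

View pics/w4.png

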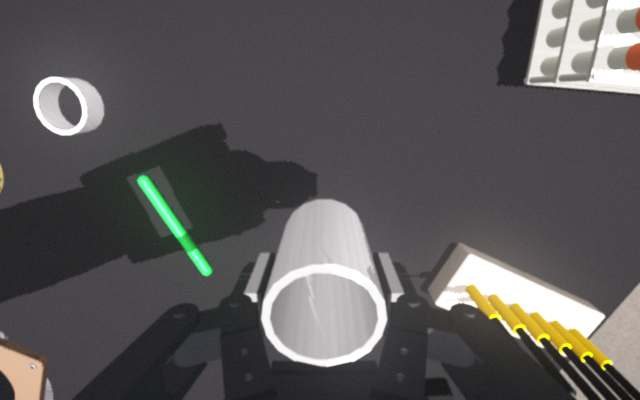

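View pics/s4.png

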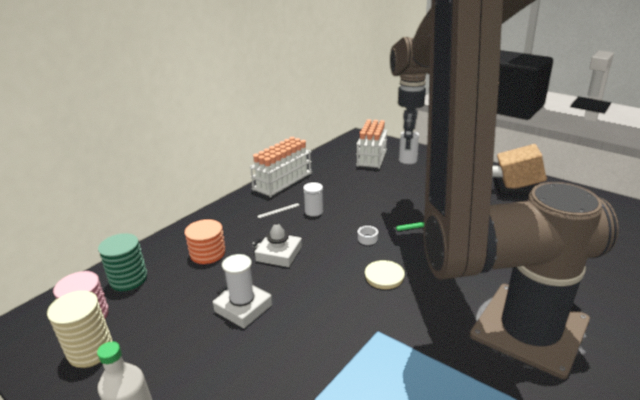

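The tube is held and lifted. Next I'll carry it over to the stand.

```bash
python3 -m jog '[{"grip":0.8,"x":-15,"y":-12,"z":0,"rx":0,"ry":0,"rz":0},{"grip":0.8,"x":-25,"y":-21,"z":0,"rx":0,"ry":0,"rz":0},{"grip":0.8,"x":-25,"y":-21,"z":0,"rx":0,"ry":0,"rz":0},{"grip":0.8,"x":-25,"y":-21,"z":0,"rx":0,"ry":0,"rz":0},{"grip":0.8,"x":-25,"y":-21,"z":0,"rx":0,"ry":0,"rz":0},{"grip":0.8,"x":-25,"y":-21,"z":0,"rx":0,"ry":0,"rz":0},{"grip":0.8,"x":-25,"y":-21,"z":0,"rx":0,"ry":0,"rz":0},{"grip":0.8,"x":-25,"y":-21,"z":0,"rx":0,"ry":0,"rz":0}]' 60
python3 -m jog '[{"grip":0.8,"x":-25,"y":-21,"z":0,"rx":0,"ry":0,"rz":0},{"grip":0.8,"x":-25,"y":-21,"z":0,"rx":0,"ry":0,"rz":0},{"grip":0.8,"x":-25,"y":-21,"z":0,"rx":0,"ry":0,"rz":0},{"grip":0.8,"x":-25,"y":-21,"z":0,"rx":0,"ry":0,"rz":0},{"grip":0.8,"x":-25,"y":-21,"z":0,"rx":0,"ry":0,"rz":0},{"grip":0.8,"x":-25,"y":-21,"z":0,"rx":0,"ry":0,"rz":0},{"grip":0.8,"x":-20,"y":-16,"z":0,"rx":0,"ry":0,"rz":0},{"grip":0.8,"x":-10,"y":-5,"z":0,"rx":0,"ry":0,"rz":0}]' 60
python3 -m jog '[{"grip":0.8,"x":0,"y":0,"z":0,"rx":0,"ry":0,"rz":0},{"grip":0.8,"x":0,"y":0,"z":0,"rx":0,"ry":0,"rz":0},{"grip":0.8,"x":0,"y":0,"z":0,"rx":0,"ry":0,"rz":0}]' 60
python3 d.py w5.png .595 .1065 .09
python3 -c "
from h import *
shot('side','s5.png');shot('top','t5.png')"
```

```text
time: 4.07
eef_pos: [0.5456, -0.0932, 0.3368]
tcp_rot: [0.844, -0.536, -0.002, 0.001]
contact_force: [-0.1, 0.7, -1.8]
opening: 0.586
time: 4.73
eef_pos: [0.6025, 0.1333, 0.3367]
tcp_rot: [0.845, -0.535, -0.002, 0.001]
contact_force: [-0.6, -1.1, -0.9]
opening: 0.592
time: 4.98
eef_pos: [0.6024, 0.1293, 0.3385]
tcp_rot: [0.844, -0.537, -0.001, 0.001]
contact_force: [0.5, -0.3, -1.0]
opening: 0.593
t 5.0333 eef [0.6025 0.1291 0.3389] F [-0.6 -0.1 -1.1] tilt [-1.5e-03 -6.0e-04 -1.0e+00]
delta grasp->X mm [17.3 16.  93.9] proj [345.9 232. ]
```

View pics/w5.png

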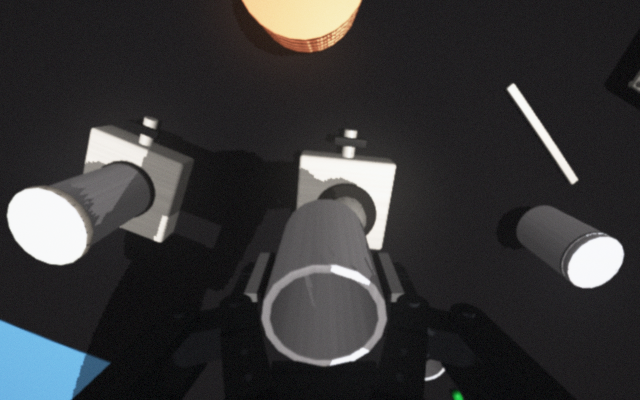

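View pics/s5.png

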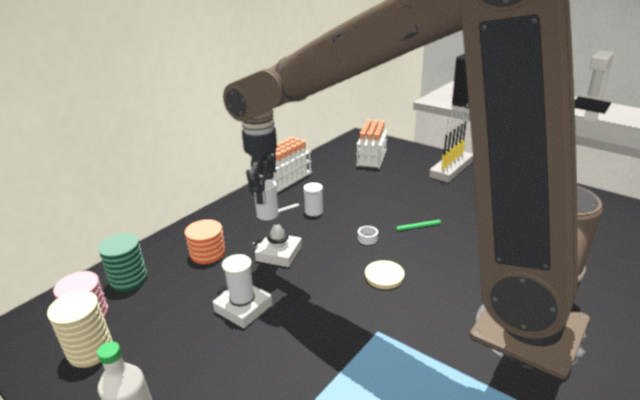

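View pics/t5.png

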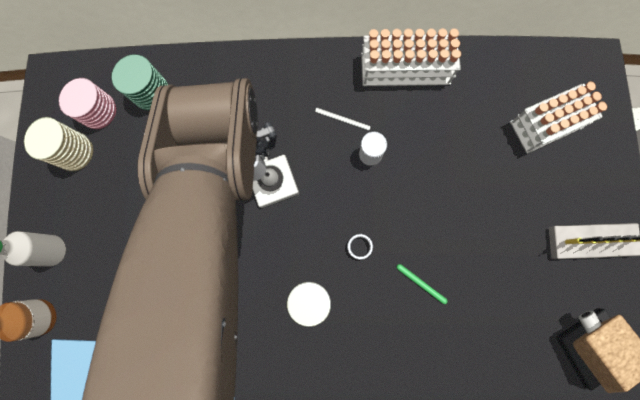

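I overshot by about 17 and 16 mm in tool x and y because my row sums were wrong. I'll correct that and check from the side.

```bash
python3 -m jog '[{"grip":0.8,"x":9,"y":8,"z":0,"rx":0,"ry":0,"rz":0},{"grip":0.8,"x":8.3,"y":7.5,"z":0,"rx":0,"ry":0,"rz":0},{"grip":0.8,"x":0,"y":0,"z":10,"rx":0,"ry":0,"rz":0},{"grip":0.8,"x":0,"y":0,"z":10,"rx":0,"ry":0,"rz":0},{"grip":0.8,"x":0,"y":0,"z":0,"rx":0,"ry":0,"rz":0},{"grip":0.8,"x":0,"y":0,"z":0,"rx":0,"ry":0,"rz":0},{"grip":0.8,"x":0,"y":0,"z":0,"rx":0,"ry":0,"rz":0},{"grip":0.8,"x":0,"y":0,"z":0,"rx":0,"ry":0,"rz":0}]' 80
python3 d.py w6.png .595 .1065 .09
python3 - <<'E'
from h import *
s=shot('side','s6.png');t=shot('top','t6.png')
a=cv2.resize(s['frame'][170:280,230:320,::-1],None,fx=5,fy=5,interpolation=2)
b=cv2.resize(t['frame'][130:220,220:310,::-1],None,fx=4,fy=4,interpolation=2)
o=np.zeros((550,800,3),np.uint8);o[:,:450]=a;o[:360,450:]=b[:,:350];cv2.imwrite('pics/z6.png',o)
E
```

```text
time: 5.8
eef_pos: [0.5962, 0.1085, 0.3199]
tcp_rot: [0.844, -0.536, 0.0, -0.0]
contact_force: [0.5, 0.5, -2.0]
opening: 0.583
t 5.85 eef [0.5962 0.1085 0.3201] F [-0.3  0.1 -1. ] tilt [ 8.e-04  1.e-04 -1.e+00]
delta grasp->X mm [ 1.2  2.1 75.1] proj [325.  225.2]
```

View pics/z6.png

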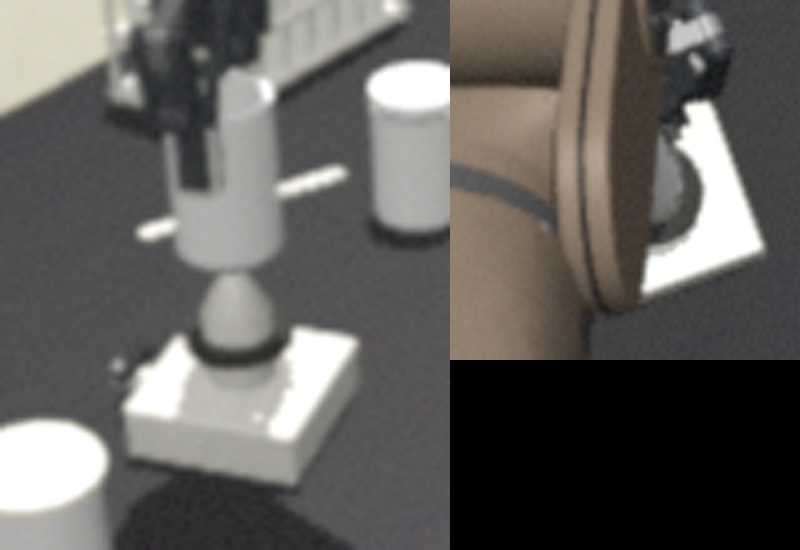

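View pics/w6.png

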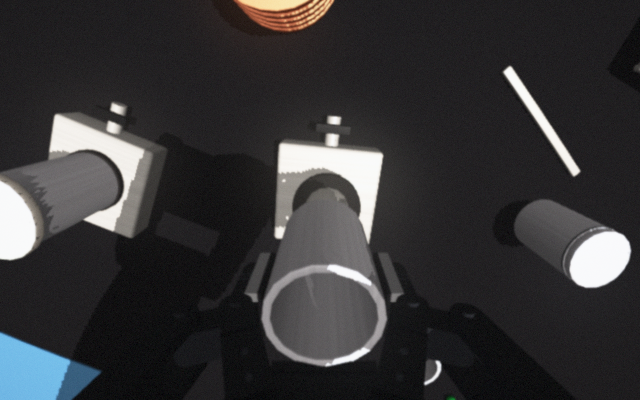

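Side view: the tube's lower end, centred at about 230 in the zoomed crop, is roughly 1 px left of the tip at 237. That agrees with the remaining (1.2, 1.3) mm. I'll correct it and lower the tube over the cone.

```bash
python3 -m jog '[{"grip":0.8,"x":1.2,"y":1.8,"z":0,"rx":0,"ry":0,"rz":0},{"grip":0.8,"x":0,"y":0,"z":0,"rx":0,"ry":0,"rz":0},{"grip":0.8,"x":0,"y":0,"z":8,"rx":0,"ry":0,"rz":0},{"grip":0.8,"x":0,"y":0,"z":8,"rx":0,"ry":0,"rz":0},{"grip":0.8,"x":0,"y":0,"z":8,"rx":0,"ry":0,"rz":0},{"grip":0.8,"x":0,"y":0,"z":8,"rx":0,"ry":0,"rz":0},{"grip":0.8,"x":0,"y":0,"z":0,"rx":0,"ry":0,"rz":0},{"grip":0.8,"x":0,"y":0,"z":0,"rx":0,"ry":0,"rz":0}]' 80
python3 d.py w7.png .595 .1065 .09
cat > z.py <<'E'
import sys
from h import *
s=shot('side',sys.argv[1]);cv2.imwrite('pics/z'+sys.argv[1],cv2.resize(s['frame'][170:280,230:320,::-1],None,fx=5,fy=5,interpolation=2))
E
python3 z.py s7.png
```

```text
time: 6.62
eef_pos: [0.5946, 0.1063, 0.2863]
tcp_rot: [0.844, -0.536, -0.001, 0.001]
contact_force: [0.3, 0.8, -0.8]
opening: 0.586
t 6.6667 eef [0.5949 0.1063 0.2872] F [ 0.5 -0.1 -0.8] tilt [-9.e-04 -0.e+00 -1.e+00]
delta grasp->X mm [-0.  -0.3 42.2] proj [323.7 242.9]
```

View pics/zs7.png

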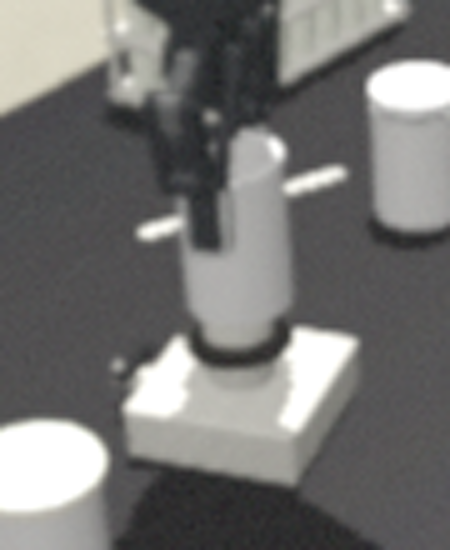

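View pics/w7.png

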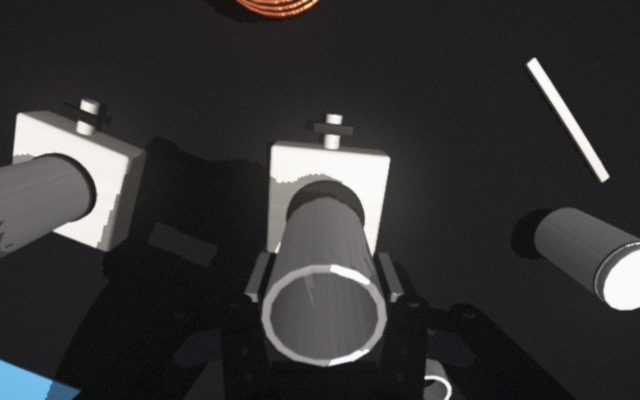

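The tube is centred over the spigot (tube about 240, ring about 239 in the crop) with no contact force. I'll push it down in steps.

```bash
python3 -m jog '[{"grip":0.8,"x":0,"y":0,"z":7,"rx":0,"ry":0,"rz":0},{"grip":0.8,"x":0,"y":0,"z":7,"rx":0,"ry":0,"rz":0},{"grip":0.8,"x":0,"y":0,"z":6,"rx":0,"ry":0,"rz":0},{"grip":0.8,"x":0,"y":0,"z":5,"rx":0,"ry":0,"rz":0},{"grip":0.8,"x":0,"y":0,"z":5,"rx":0,"ry":0,"rz":0},{"grip":0.8,"x":0,"y":0,"z":0,"rx":0,"ry":0,"rz":0},{"grip":0.8,"x":0,"y":0,"z":0,"rx":0,"ry":0,"rz":0}]' 110
python3 -m jog '[{"grip":0.8,"x":0,"y":0,"z":4,"rx":0,"ry":0,"rz":0},{"grip":0.8,"x":0,"y":0,"z":3,"rx":0,"ry":0,"rz":0},{"grip":0.8,"x":0,"y":0,"z":0,"rx":0,"ry":0,"rz":0},{"grip":0.8,"x":0,"y":0,"z":0,"rx":0,"ry":0,"rz":0}]' 110
python3 d.py w8.png .595 .1065 .09
python3 z.py s8.png
```

```text
time: 7.3
eef_pos: [0.595, 0.1063, 0.2576]
tcp_rot: [0.844, -0.536, 0.0, -0.0]
contact_force: [-0.4, -0.1, 0.6]
opening: 0.579
time: 7.63
eef_pos: [0.595, 0.1063, 0.2511]
tcp_rot: [0.844, -0.536, 0.0, -0.0]
contact_force: [-1.6, -0.5, 3.4]
opening: 0.581
t 7.6833 eef [0.595  0.1063 0.2511] F [-0.9  0.5  3.3] tilt [ 4.e-04  0.e+00 -1.e+00]
delta grasp->X mm [-0.2  0.   6.1] proj [322.9 276.8]
```

View pics/zs8.png

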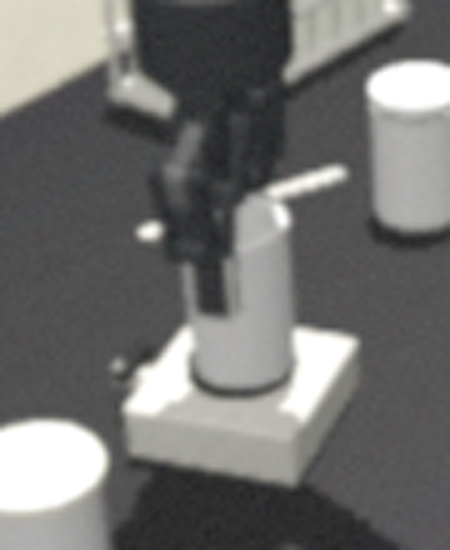

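View pics/w8.png

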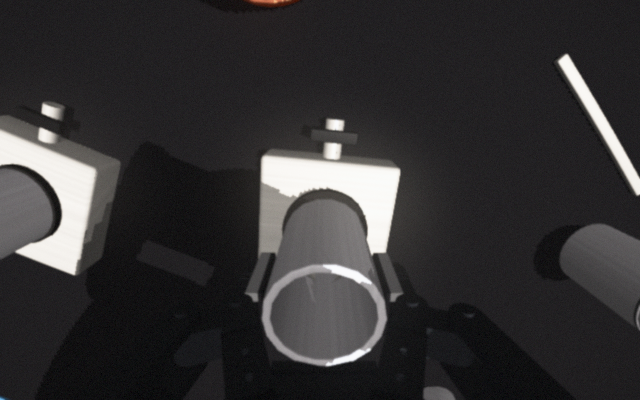

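The ring is moving down with the tube and about 2.5 mm is left. I'll push further until the force rises.

```bash
python3 -m jog '[{"grip":0.8,"x":0,"y":0,"z":1.5,"rx":0,"ry":0,"rz":0},{"grip":0.8,"x":0,"y":0,"z":1,"rx":0,"ry":0,"rz":0},{"grip":0.8,"x":0,"y":0,"z":0.8,"rx":0,"ry":0,"rz":0},{"grip":0.8,"x":0,"y":0,"z":0,"rx":0,"ry":0,"rz":0},{"grip":0.8,"x":0,"y":0,"z":0,"rx":0,"ry":0,"rz":0}]' 110
python3 -m jog '[{"grip":0.8,"x":0,"y":0,"z":1,"rx":0,"ry":0,"rz":0},{"grip":0.8,"x":0,"y":0,"z":0,"rx":0,"ry":0,"rz":0},{"grip":0.8,"x":0,"y":0,"z":0,"rx":0,"ry":0,"rz":0}]' 110
```

```text
time: 8.15
eef_pos: [0.5952, 0.1064, 0.2486]
tcp_rot: [0.844, -0.536, 0.0, -0.0]
contact_force: [-2.9, -0.0, 7.6]
opening: 0.577
time: 8.4
eef_pos: [0.5953, 0.1064, 0.2486]
tcp_rot: [0.844, -0.536, -0.0, 0.0]
contact_force: [-5.4, -1.1, 12.0]
opening: 0.584
```

It has stopped at TCP z 0.2486 and the force is rising (12 N), so it is home. I'll release and rise.

```bash
python3 -m jog '[{"grip":0,"x":0,"y":0,"z":0,"rx":0,"ry":0,"rz":0},{"grip":0,"x":0,"y":0,"z":0,"rx":0,"ry":0,"rz":0},{"grip":0,"x":0,"y":0,"z":0,"rx":0,"ry":0,"rz":0},{"grip":0,"x":0,"y":0,"z":0,"rx":0,"ry":0,"rz":0},{"grip":0,"x":0,"y":0,"z":0,"rx":0,"ry":0,"rz":0},{"grip":0,"x":0,"y":0,"z":0,"rx":0,"ry":0,"rz":0},{"grip":0,"x":0,"y":0,"z":0,"rx":0,"ry":0,"rz":0},{"grip":0,"x":0,"y":0,"z":0,"rx":0,"ry":0,"rz":0}]'
python3 d.py w9.png .595 .1065 .09; python3 z.py s9.png
```

```text
time: 9.07
eef_pos: [0.5949, 0.1063, 0.2463]
tcp_rot: [0.844, -0.536, -0.0, 0.0]
contact_force: [0.4, 0.1, -0.5]
opening: 1.002
t 9.1167 eef [0.5949 0.1063 0.2464] F [-0.1  0.7 -0.3] tilt [-1.e-04  0.e+00 -1.e+00]
delta grasp->X mm [-0.1 -0.2  1.4] proj [323. 282.]
```

View pics/w9.png

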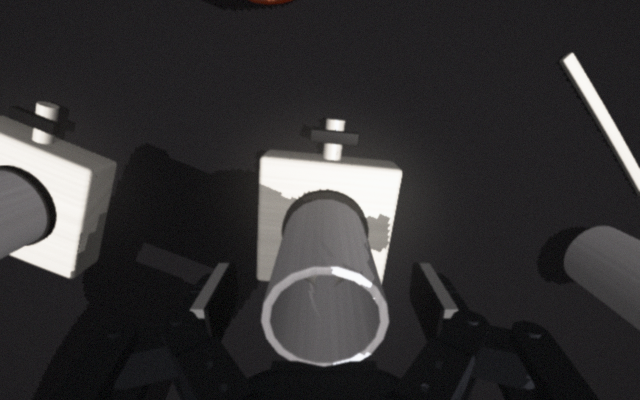

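View pics/zs9.png

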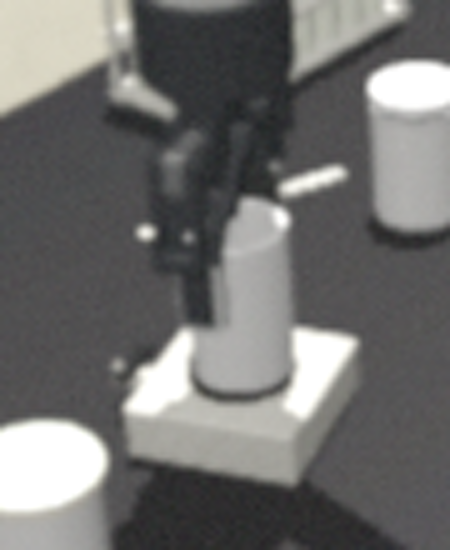

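Released, with the pads clear on both sides at about 215 and 432. Next I'll rise and back off sideways so I can measure from the top.

```bash
python3 -m jog '[{"grip":0,"x":0,"y":0,"z":-15,"rx":0,"ry":0,"rz":0},{"grip":0,"x":0,"y":0,"z":-30,"rx":0,"ry":0,"rz":0},{"grip":0,"x":0,"y":0,"z":-30,"rx":0,"ry":0,"rz":0},{"grip":0,"x":0,"y":0,"z":-30,"rx":0,"ry":0,"rz":0},{"grip":0,"x":0,"y":0,"z":-30,"rx":0,"ry":0,"rz":0},{"grip":0,"x":25,"y":10,"z":-10,"rx":0,"ry":0,"rz":0},{"grip":0,"x":30,"y":15,"z":0,"rx":0,"ry":0,"rz":0},{"grip":0,"x":30,"y":15,"z":0,"rx":0,"ry":0,"rz":0}]'
python3 -m jog '[{"grip":0,"x":30,"y":15,"z":0,"rx":0,"ry":0,"rz":0},{"grip":0,"x":30,"y":15,"z":0,"rx":0,"ry":0,"rz":0},{"grip":0,"x":30,"y":15,"z":0,"rx":0,"ry":0,"rz":0},{"grip":0,"x":30,"y":15,"z":0,"rx":0,"ry":0,"rz":0},{"grip":0,"x":30,"y":15,"z":0,"rx":0,"ry":0,"rz":0},{"grip":0,"x":15,"y":5,"z":0,"rx":0,"ry":0,"rz":0},{"grip":0,"x":0,"y":0,"z":0,"rx":0,"ry":0,"rz":0},{"grip":0,"x":0,"y":0,"z":0,"rx":0,"ry":0,"rz":0}]'
python3 z.py s10.png
python3 - <<'E'
from h import *
t=shot('top','t10.png');s=load('s10.png')
print('predicted home rim centre: top',proj(t,[.595,.1065,.116]),'side rim',proj(s,[.595,.1065,.116]),'side foot',proj(s,[.595,.1065,.036]))
E
```

```text
time: 9.83
eef_pos: [0.5949, 0.012, 0.3936]
tcp_rot: [0.845, -0.535, 0.002, -0.001]
contact_force: [1.1, -0.9, -0.5]
opening: 1.0
time: 10.5
eef_pos: [0.5925, -0.1714, 0.3912]
tcp_rot: [0.844, -0.537, -0.0, -0.0]
contact_force: [0.0, 0.3, -0.6]
opening: 0.999
predicted home rim centre: top [265.25940154 171.86750748] side rim [275.42369201 214.55556811] side foot [277.85991753 242.01971456]
```

View pics/t10.png

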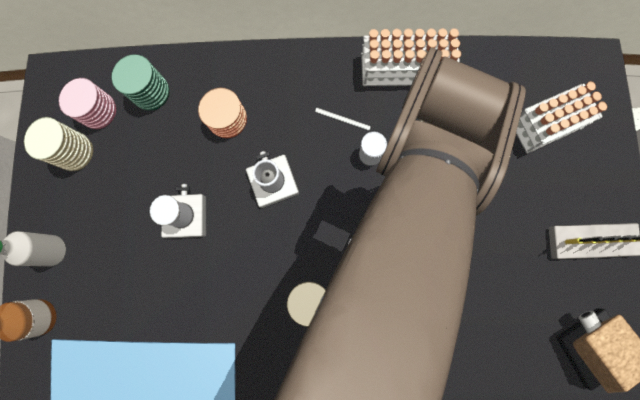

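View pics/zs10.png

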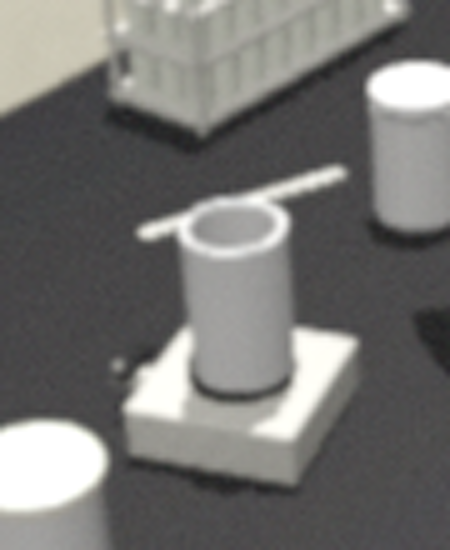

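The top view shows the tube round the spigot with the tip visible inside the bore at about (267,174). In the side view the rim is centred at about (277,215.4), against (275.4,214.6) predicted for fully home. The canister is still standing, and the gripper is well clear. I'm handing in.

```bash
python3 -c "
from plant import sign_off
print(sign_off())"
```

```text
the job is handed in; nothing more can be done
None
```

The filter tube is on the bare stand's spigot, pushed fully down with its sealing ring and let go. I handed the job in at about 10.6 s.

- **Fit:** I pushed until the arm stopped and the force rose to about 12 N.
- **Side-view check:** With the gripper open and clear, the rim was within about 1–2 pixels (roughly 3 mm) of where it should be when fully home. The tube looked upright, with the ring pressed against the block. The sideways difference of about 1.6 pixels is within the 10 mm allowance, and I did not pursue it.
- **Top-view check:** The spigot tip was visible inside the bore.
- **Bystanders:** The canister was still standing in place in the last pictures. The spacer was hidden under the arm in the last top view, so I didn't check it at the end. I never touched it or went near it.
- **Errors along the way:** My first jog call was refused for missing keys. I also overshot the carry by about 23 mm because of a wrong row sum, and corrected that above the spigot before lowering.

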